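# Layer the discs in an in-line sample filter and fit its cover

## Task

Put the in-line sample filter together: take the two rinsed discs off the sloping drying rack and lay them flat in a centred stack on the round raised seat of the steel filter base, the perforated steel support disc first and the white porous disc on top of it. Then take the white cover by its steel block, keep it level, and lower it over both studs without forcing until it lies flat on the discs. Set each part down rather than dropping it, and leave the brown spent disc and the other things on the bench where they are.

Things in the scene. Friction and masses are not known exactly. Their poses are not given: they have to be found in the camera images.
- base: steel filter base, fixed: plate 150 (x) x 90 (y) mm, top 18 mm above the bench. In its middle a raised round seat. Two upright studs, 10 mm in diameter, at x = +58 and -58 mm (y = 0), full width up to 62 mm above the bench, tapering to a 4 mm tip at 72 mm. Outlet nozzle at the +x end (look only). Origin on the bench under the middle of the seat; z up
- seat (a point): centre of the flat top of the raised round seat on the filter base, 26 mm above the bench; the seat is 66 mm in diameter and stands 8 mm above the plate; axes as the base's
- support_disc: support disc: grey steel with many small dark holes, about 0.16 kg, 62 mm in diameter, 10 mm thick, smooth rim; origin at the centre of its underside, z through its thickness, out of the upper face
- porous_disc: porous disc: plain white face with a light grey rim, about 0.05 kg, 62 mm in diameter, 10 mm thick, smooth rim; origin at the centre of its underside, z through its thickness, out of the upper face
- rack: drying rack, fixed: blue deck 232 mm wide (y), sloping at 35 degrees, low edge at -x, facing the robot, on a wire stand over a drip tray. Two lanes centred at y = +58 and -58 mm; a disc lies in each, in either order, parallel to the deck on ribs within 20 mm of its centre line, so that 8 mm is free under its rim. Disc underside centres: x = 0, z = 62 mm. Origin at bench level under its middle
- cover: white plastic filter cover lying flat on the bench, 0.3 to 0.4 kg: plate 150 (x) x 80 (y) x 14 mm, two through holes 14 mm in diameter at x = +58 and -58 mm (y = 0) that go over the studs, either way round; a square steel block on its middle to grip. Origin at the centre of its underside, z up. Home on the two discs, its underside is 20 mm above the seat
- pegs (a point): middle between the stop pegs of the rack's +y lane, at the level of the disc's underside: in both lanes two white pegs 8 mm thick stand 20 mm either side of the lane's centre line, 28.7 mm down the slope from the disc's centre, and rise 12 mm above the disc's underside; nothing stands beside a disc at its rack +y and -y sides
- grip (a point): centre of the cover's steel block, 31 mm above the cover's underside; the block is 32 x 32 mm, sides along the cover's x and y, from 14 to 44 mm above the underside; a thin hose nozzle on it reaches 59 mm (look only)
- spent_disc: brown stained spent disc of the same size lying flat in a fixed glass dish, 104 mm wide and 14 mm high; not to be used. Origin at the centre of its underside
- sample0: white sample jar with green cap, 60 mm in diameter, 105 mm high; origin at the centre of its underside
- sample1: second white sample jar with green cap, the same size
- beaker: empty glass beaker with yellow labels, 74 mm wide, 94 mm high; origin at the centre of its underside
- funnel: white funnel standing mouth down, 100 mm wide, 110 mm high; origin at the centre of its underside
- wrench: steel wrench 180 mm long lying on the bench to the right of the cover; origin near its middle
- wingnut0: brass wing nut, about 45 mm wide and 20 mm high, on the bench near the robot; origin at the centre of its underside
- wingnut1: second brass wing nut, the same

How it is judged:
By the outcome, as a careful person would: the job done as asked, in the order asked, and still so for the second after the job is handed in, with the robot touching nothing.
It also fails if it takes over 72 s, if anything falls off the work surface, if the arm or the gripper's body presses on something with over 40 N, if the wrist force passes 120 N, or if a joint passes its speed limit or range.

## Robot

A 6-joint arm with a two-finger parallel gripper is mounted at the origin on the work surface. World frame = base frame: x ahead of the robot, y to its left, z up, the work surface at z = 0. Lengths are in m, angles in rad, forces in N, time in s.
With the tool pointing down it reaches from about 0.35 to 0.8 m from the base axis. Payload 7.3 kg.
Tool frame: the origin (TCP) lies between the finger pads; the fingertips stand 25 mm ahead of it and the grasp point (between the pads) lies 6 mm ahead of it (r.tip_extent is the distance from the TCP to the fingertips, in m); z points along the fingers, y is the line along which they close (so a half turn about z gives the same grasp; the last joint's range is limited). The gripper opens to 85 mm and grips with 20 to 120 N. Pads are 22 mm wide; open, the fingers measure 114 mm over their backs; the gripper's body (76 mm by 85 mm) begins 54 mm behind the grasp point. The pads swing forward as they close: fully open they stand 13 mm farther back than shut.
Start: joints at [0.994, 0.342, 1.524, -0, 1.275, -0.146], TCP at [0.219, 0.477, 0.256] pointing down, gripper open.
Joint ranges: [-2.53, 2.53], [-0.77, 2.02], [0.04, 2.7], [-1, 4.14], [0.28, 2.66], [-3.11, 3.11]. Speed limits (rad/s): [2.57, 2.57, 3.14, 3.14, 3.14, 3.14].

## Interface

Orientations are given as a unit quaternion [x, y, z, w].
In Python, from workcell import r, command_gripper, optics gives the robot as it stands. The module is installed in compiled form; this text tells all that it offers. Calls block until the motion is done:
- r.reach(position, orientation): joint-space move of the TCP to a pose.
- r.move_straight(position, orientation=None, speed=0.15, max_force=None): straight line of the TCP; orientation=None keeps the orientation; speed is the mean speed in m/s. With max_force (N) it stops when the force on the tool has changed by that much, and returns True; else False.
- r.movej(angles): joint-space move.
- command_gripper(opening, force=None): finger opening in m; force is the grip in N (None keeps the last); returns when the fingers have stopped.
- r.hold(seconds).
- r.solve_ik(position, orientation): joint angles nearest the present ones, or None.
- r.read_state(): the state.
- optics.get_image(name): name is "side" or "top" or "wrist"; returns (picture, depth): 400x640x3 uint8, red, green, blue; 400x640 float32, m along the optical axis (not along the pixel's ray), 0 where there is no reading.
- optics.camera_model(name): a dict with "K" (3x3 intrinsics, pixels), "k1" (the pictures are not rectified: a ray, as slopes to the right and down, at radius r is drawn at 1 + k1 r^2 times it, then the intrinsics apply), "R" (3x3) and "t" (3): a world point X has camera coordinates R X + t; the wrist camera has in their place "tool_from_camera" (4x4, takes a point from camera to tool coordinates, whose origin is the TCP and whose axes are the flange's). Camera axes: x right, y down, z forward; pixel columns grow to the right and rows downward; lengths in m; the calibration is good to about 2 mm. A picture is of the moment at which its call begins: read the wrist's pose just before it. camera_model takes no time and is no camera call.
A pose or a line that the arm cannot do raises r.PlanningError and nothing moves.
- r.finish_job(): hands the job in; it is judged then, once.
The state is a dict: "time_s": time; "joint_positions": joint angles; "dq": joint speeds; "tau": joint torques, N m; "eef_pos": TCP position; "eef_rot": TCP orientation; "contact_force": force on the tool from outside, world axes, zero at the start; "torque": the same for the moment, N m; "grip_width": finger opening in m; "grip_force": force on a finger pad.
Only numpy, scipy, OpenCV 4.12 (cv2) and the standard library are available. Lean on these libraries where they do the work, as an engineer would, in place of code of your own. Each camera call takes 0.05 s, during which the arm holds its last target. There are 200 camera calls.

## Working session

There is one attempt and no reset: what is moved stays moved. The work goes in short steps, each a Python script; the robot and the scene stay as the last script left them, time stands still between calls to the robot, and variables do not carry over. Pictures are saved under pics/ and viewed, at most 10 in all, crops included, and the job is handed in when it is done.

```bash
mkdir -p pics; cat > h.py <<'E'
import numpy as np, cv2
from workcell import r, command_gripper, optics
from scipy.spatial.transform import Rotation as Ro
def shot(n,f=None):
    s=r.read_state(); im,d=optics.get_image(n); m=optics.camera_model(n)
    if 'R' in m: R=np.array(m['R']).T; c=-R@np.array(m['t'])
    else:
        T=np.array(m['tool_from_camera']); Rt=Ro.from_quat(s['eef_rot']).as_matrix()
        R=Rt@T[:3,:3]; c=Rt@T[:3,3]+np.array(s['eef_pos'])
    if f:
        cv2.imwrite('pics/%s.png'%f,im[:,:,::-1]); np.savez('pics/%s.npz'%f,im=im,d=d,R=R,c=c,K=m['K'],k1=m['k1'])
    return dict(im=im,d=d,R=R,c=c,K=np.array(m['K']),k1=float(m['k1']))
def load(f): return {k:v for k,v in np.load('pics/%s.npz'%f).items()}
def slopes(S,px):
    px=np.atleast_2d(px).astype(float)
    D=np.array([S['k1'],0,0,0],float)
    return cv2.undistortPoints(px[:,None],S['K'],D,None,None,None) [:,0] if 0 else cv2.undistortPointsIter(px[:,None],S['K'],D,None,None,(3,50,1e-10))[:,0]
def rays(S,px):
    s=slopes(S,px); return np.c_[s,np.ones(len(s))]@S['R'].T
def onz(S,px,z):
    v=rays(S,px); return S['c']+v*((z-S['c'][2])/v[:,2])[:,None]
def ondepth(S,px):
    px=np.atleast_2d(px); d=S['d'][px[:,1].astype(int),px[:,0].astype(int)]
    return S['c']+rays(S,px)*d[:,None]
E
python3 - <<'E'
from h import *
for n in ('top','side','wrist'):
    S=shot(n,n); print(n,S['c'].round(3),S['R'][:,2].round(2),S['K'].round(0).tolist(),S['k1'])
print(r.read_state()['eef_rot'],r.tip_extent,r.read_state()['time_s'])
E
```

```text
top [ 0.414 -0.099  1.157] [ 0.11  0.01 -0.99] [[376.0, 0.0, 325.0], [0.0, 376.0, 196.0], [0.0, 0.0, 1.0]] 0.021560992789952032
side [ 0.009 -0.869  0.694] [ 0.47  0.69 -0.55] [[489.0, 0.0, 316.0], [0.0, 489.0, 205.0], [0.0, 0.0, 1.0]] -0.04907954533833287
wrist [0.157 0.505 0.374] [ 0.25 -0.12 -0.96] [[285.0, 0.0, 323.0], [0.0, 285.0, 199.0], [0.0, 0.0, 1.0]] -0.032213461394568474
[ 2.13770208e-01  9.76883811e-01 -5.23641576e-04 -2.09056577e-04] 0.025 0.15
```

View pics/top.png

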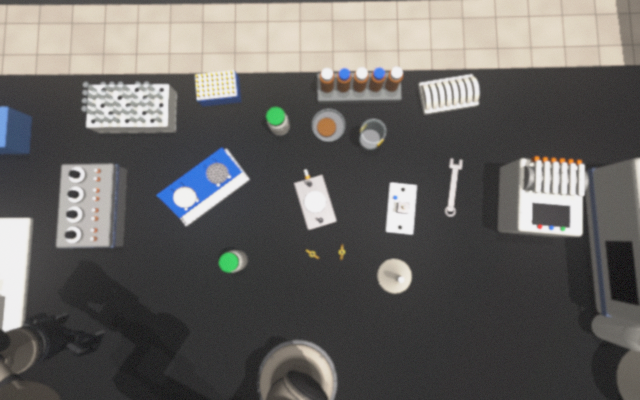

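View pics/side.png

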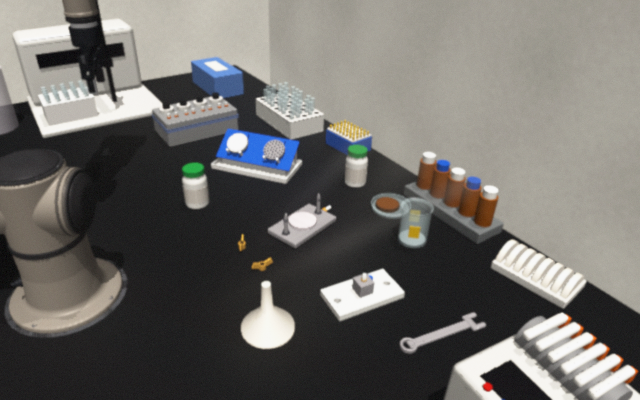

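The top view shows the rack at (203,187), with the porous disc at (185,197) and the support disc at (217,173). The base is at (315,201) with its nozzle at (307,175), the cover at (401,208) and the brown spent disc at (327,126). The side view agrees: the rack's low edge faces the robot, and the studs stand at (285,223) and (318,203).

```bash
python3 - <<'E'
from h import *
S=load('top')
for n,p in dict(por=(185,197),sup=(217,173),seat=(315,201),nozzle=(307,175),c_tl=(390,183),c_tr=(416,185),c_bl=(387,232),c_br=(413,234),b_tl=(296,183),b_tr=(323,176),b_bl=(308,228),b_br=(335,219),block=(402,208)).items():
    print(n,ondepth(S,p).round(3),onz(S,p,.02).round(3))
print(np.array(optics.camera_model('wrist')['tool_from_camera']).round(3).tolist())
q=lambda z,x:Ro.from_matrix(np.c_[np.cross(z,x)*0+x,np.cross(z,x),z]).as_quat()
E
```

```text
por [[0.538 0.317 0.069]] [[0.544 0.336 0.02 ]]
sup [[0.607 0.225 0.071]] [[0.617 0.24  0.02 ]]
seat [[ 0.525 -0.06   0.025]] [[ 0.526 -0.06   0.02 ]]
nozzle [[ 0.607 -0.036  0.016]] [[ 0.606 -0.036  0.02 ]]
c_tl [[ 0.58  -0.291  0.009]] [[ 0.578 -0.29   0.02 ]]
c_tr [[ 0.571 -0.369  0.016]] [[ 0.571 -0.368  0.02 ]]
c_bl [[ 0.429 -0.278  0.004]] [[ 0.429 -0.276  0.02 ]]
c_br [[ 0.422 -0.358  0.   ]] [[ 0.422 -0.353  0.02 ]]
b_tl [[ 0.582 -0.003  0.021]] [[ 0.582 -0.002  0.02 ]]
b_tr [[ 0.605 -0.085  0.005]] [[ 0.603 -0.085  0.02 ]]
b_bl [[ 0.444 -0.038  0.022]] [[ 0.444 -0.038  0.02 ]]
b_br [[ 0.471 -0.12   0.017]] [[ 0.47 -0.12  0.02]]
block [[ 0.499 -0.318  0.047]] [[ 0.501 -0.323  0.02 ]]
[[0.0, -0.962, -0.272, 0.068], [1.0, 0.001, -0.001, -0.0], [0.001, -0.272, 0.962, -0.118], [0.0, 0.0, 0.0, 1.0]]
```

View pics/wrist.png

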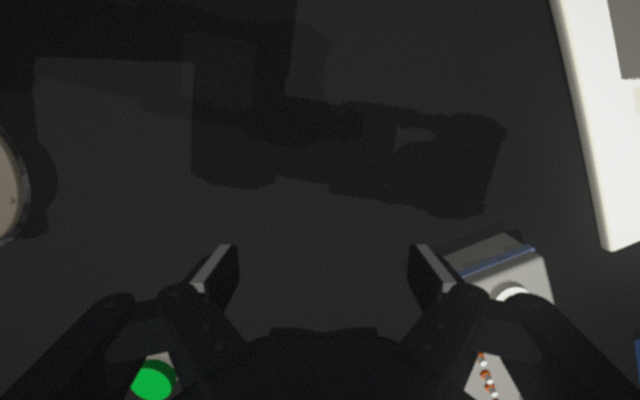

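The wrist picture shows bare bench under the TCP, near (323,172), with open fingers at (215,270) and (430,270). Next I touch the bench there with the fingers at 62 mm to find the true fingertip reach, then take the wrist views.

```bash
cat >> h.py <<'E'
def Q(yaw,tilt=0,flip=False):
    """tool y along +-part y; tool z = part (sin tilt,0,-cos tilt)"""
    z=np.array([np.sin(tilt),0,-np.cos(tilt)]); y=np.array([0,1.,0])*(-1 if flip else 1)
    return (Ro.from_euler('z',yaw)*Ro.from_matrix(np.c_[np.cross(y,z),y,z])).as_quat()
def rotz(a,v): return Ro.from_euler('z',a).apply(v)
E
python3 - <<'E'
from h import *
rad=np.radians
ra,ba,ca=rad(36.9),rad(14.5),rad(-5)
rk=np.array([.5725,.271,.07]); bs=np.array([.525,-.06,.026]); cv=np.array([.5,-.318,.014])
for f in (0,1):
    for nm,p,q in (('rack',rk+rotz(ra,[-.574*.22,0,.82*.22]),Q(ra,rad(35),f)),('rackgrasp',[.607,.225,.08],Q(ra,rad(35),f)),('base',bs+[0,0,.22],Q(ba,0,f)),('bgr',bs,Q(ba,0,f)),('cov',cv+[0,0,.22],Q(ca,0,f)),('cgr',cv,Q(ca,0,f))):
        s=r.solve_ik(p,q); print(f,nm,None if s is None else np.round(s,2))
s=r.read_state(); p=np.array(s['eef_pos'])
command_gripper(.062)
r.move_straight([p[0],p[1],.045],speed=.2)
h=r.move_straight([p[0],p[1],.01],speed=.02,max_force=4)
s=r.read_state(); print(h,s['eef_pos'],s['grip_width'],s['contact_force'],s['time_s'])
r.move_straight([p[0],p[1],.2],speed=.25); print(r.read_state()['time_s'])
E
```

```text
0 rack [ 0.06  0.09  2.04  0.62  0.58 -2.61]
0 rackgrasp None
0 base [-0.26  0.36  1.53 -0.    1.25 -2.08]
0 bgr [-0.26  0.64  1.77 -0.    0.73 -2.08]
0 cov [-0.7   0.48  1.36 -0.    1.29 -2.18]
0 cgr [-0.7   0.74  1.58 -0.    0.82 -2.18]
1 rack [0.06 0.09 2.04 0.62 0.58 0.53]
1 rackgrasp [ 0.1   0.6   1.87  1.16  0.33 -0.03]
1 base [-0.26  0.36  1.53 -0.    1.25  1.06]
1 bgr [-0.26  0.64  1.77 -0.    0.73  1.06]
1 cov [-0.7   0.48  1.36 -0.    1.29  0.96]
1 cgr [-0.7   0.74  1.58 -0.    0.82  0.96]
True [0.21906042 0.47676181 0.01947397] 0.06221558791302618 [0.22962142 0.47787937 5.89064509] 2.9167
3.7917
```

```bash
python3 - <<'E'
from h import *
rad=np.radians
ra,ba,ca=rad(36.9),rad(14.5),rad(-5)
rk=np.array([.5725,.271,.07]); bs=np.array([.525,-.06,.026]); cv=np.array([.5,-.318,.014])
n=rotz(ra,[-.574,0,.819]); u=rotz(ra,[0,1,0]); x=rotz(ra,[.819,0,.574])
r.reach(rk+.17*n+.05*u-.02*x,Q(ra,rad(35),1)); shot('wrist','r1')
r.move_straight(rk+.17*n-.05*u-.02*x,speed=.2); shot('wrist','r2')
r.reach(bs+[0,0,.2]-rotz(ba,[.02,0,0]),Q(ba,0,1)); shot('wrist','b1')
r.reach(cv+[0,0,.2]-rotz(ca,[.02,0,0]),Q(ca,0,1)); shot('wrist','c1')
print(r.read_state()['time_s'])
a=[cv2.imread('pics/%s.png'%k) for k in ('r1','r2','b1','c1')]
cv2.imwrite('pics/m.png',cv2.resize(np.vstack([np.hstack(a[:2]),np.hstack(a[2:])]),(800,500),interpolation=cv2.INTER_AREA))
E
```

```text
7.8083
```

View pics/m.png

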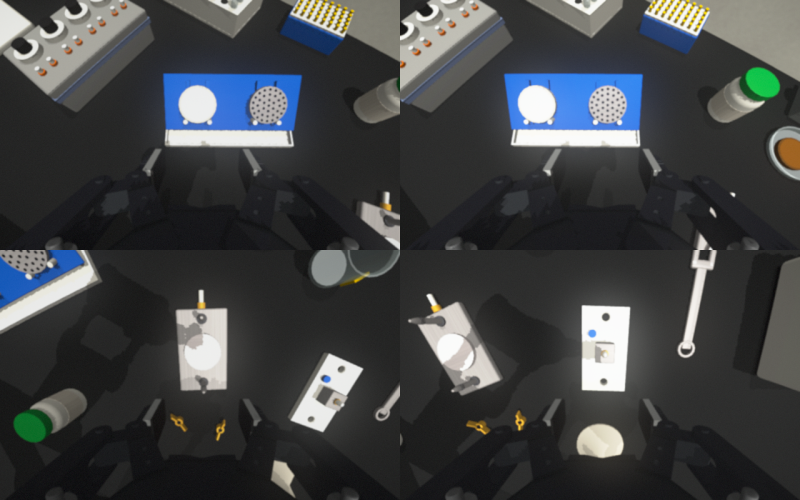

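The montage (1.6:1) shows the porous disc at about (315,167) and the support disc at (428,167) in r1. The seat is at (323,164) in b1 with the studs above and below it, and c1 shows the cover with holes near (328,107) and (325,210). I'll enlarge the base and cover before segmenting.

```bash
python3 - <<'E'
from h import *
b=load('b1')['im'];c=load('c1')['im'];a=load('r1')['im']
f=lambda i,x,y,s,w,h:cv2.resize(i[y:y+h,x:x+w],None,fx=s,fy=s,interpolation=cv2.INTER_NEAREST)
t=np.hstack([f(b,270,65,3,120,160),f(c,275,75,3,120,160)])
cv2.imwrite('pics/bc.png',t[:,:,::-1])
S=load('r1'); hsv=cv2.cvtColor(a,cv2.COLOR_RGB2HSV)
for k,pts in (('r1',[(315,167),(428,167),(370,167)]),('b1',[(323,164),(300,200),(250,100),(300,95)]),('c1',[(328,150),(300,200),(328,107),(325,210),(250,150)])):
    im=load(k)['im']; print(k,[im[y,x].tolist() for x,y in pts])
E
```

```text
r1 [[237, 237, 236], [156, 153, 152], [53, 115, 219]]
b1 [[239, 238, 237], [208, 202, 196], [32, 30, 31], [144, 141, 137]]
c1 [[204, 200, 194], [251, 251, 251], [89, 88, 88], [88, 89, 85], [50, 50, 50]]
```

View pics/bc.png

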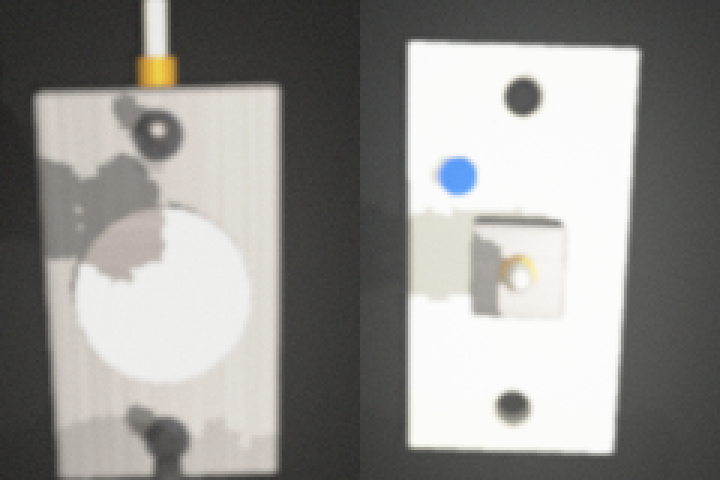

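```bash
cat >> h.py <<'E'
from scipy.optimize import least_squares
def cnts(m): return sorted(cv2.findContours(m.astype(np.uint8),cv2.RETR_LIST,cv2.CHAIN_APPROX_NONE)[0],key=cv2.contourArea,reverse=True)
def circ(P,R0,s=.0005):
    P=P[:,:2]; f=least_squares(lambda v:np.hypot(*(P-v[:2]).T)-v[2],[*np.median(P,0),R0],loss='soft_l1',f_scale=s)
    return f.x
def tri(S1,p1,S2,p2):
    a=rays(S1,p1)[0];b=rays(S2,p2)[0]; t=np.linalg.lstsq(np.c_[a,-b],S2['c']-S1['c'],rcond=None)[0]
    A=S1['c']+t[0]*a;B=S2['c']+t[1]*b; return (A+B)/2,np.linalg.norm(A-B)
E
cat > meas.py <<'E'
from h import *
# rack
D={}
for k in ('r1','r2'):
    S=load(k);im=S['im'];h=cv2.cvtColor(im,cv2.COLOR_RGB2HSV)
    blue=((h[...,0]>95)&(h[...,0]<125)&(h[...,1]>110)&(h[...,2]>80))
    blue[:100]=0; blue[230:]=0
    lab=cnts(blue)[0]; hull=np.zeros(im.shape[:2],np.uint8); cv2.fillPoly(hull,[cv2.convexHull(lab)],1)
    m=(hull&~blue).astype(np.uint8)
    m=cv2.morphologyEx(cv2.morphologyEx(m,cv2.MORPH_CLOSE,np.ones((3,3))),cv2.MORPH_OPEN,cv2.getStructuringElement(2,(25,25)))
    cs=[c for c in cnts(m) if 1500<cv2.contourArea(c)<5000]
    cs=sorted(cs,key=lambda c:c[:,0,0].mean())[:2]
    D[k]=[(cv2.fitEllipse(c),c[:,0]) for c in cs]; print(k,[(np.round(e[0],1),np.round(e[1],1)) for e,_ in D[k]])
S1,S2=load('r1'),load('r2'); T=[tri(S1,D['r1'][i][0][0],S2,D['r2'][i][0][0]) for i in (0,1)]
print('discs(por,sup) tops',[(t[0].round(4),round(t[1],4)) for t in T]); v=T[0][0]-T[1][0]
print('sep',np.linalg.norm(v).round(4),'yaw',np.degrees(np.arctan2(-v[0],v[1])).round(2))
# fit face normal from depth
for k,S in (('r1',S1),('r2',S2)):
    for e,c in D[k]:
        mm=np.zeros(S['d'].shape,np.uint8);cv2.circle(mm,tuple(int(round(q)) for q in e[0]),17,1,-1)
        ys,xs=np.nonzero(mm&(S['d']>0)); P=ondepth(S,np.c_[xs,ys]); c0=np.median(P,0); n=np.linalg.svd(P-c0)[2][2]; n*=np.sign(n[2]); print(k,'depth',c0.round(4),n.round(3),'tilt',np.degrees(np.arccos(n[2])).round(1),'az',np.degrees(np.arctan2(-n[1],-n[0])).round(1))
# base & cover
H={}
for k,sx,cx in (('b1',(324,163),None),('c1',None,None)):
    S=load(k); g=cv2.cvtColor(S['im'],cv2.COLOR_RGB2GRAY)
    if k=='b1':
        c=[q for q in cnts(g>225) if cv2.pointPolygonTest(q,(330,175),False)>0][0][:,0]
        P=onz(S,c,.026); f=circ(P,.033); print('seat',f.round(4),len(c))
        m=cv2.morphologyEx((g>85).astype(np.uint8),cv2.MORPH_OPEN,np.ones((13,13)))
        c=[q for q in cnts(m) if cv2.pointPolygonTest(q,(300,180),False)>0][0]
        P=onz(S,c[:,0],.018)[:,:2]; rc=cv2.minAreaRect((P*1000).astype(np.float32)); print('plate',rc)
    else:
        c=[q for q in cnts(g>180) if cv2.pointPolygonTest(q,(300,200),False)>0][0]
        P=onz(S,c[:,0],.014)[:,:2]; print('cover',cv2.minAreaRect((P*1000).astype(np.float32)))
    hs=[]
    for q in cnts(g<150):
        a=cv2.contourArea(q)
        if 30<a<220 and k=='c1':
            (x,y),rr=cv2.minEnclosingCircle(q); 
            if a/(3.14*rr*rr)>.65 and 280<x<370 and 90<y<230: 
                M=cv2.moments(q); p=(M['m10']/M['m00'],M['m01']/M['m00']); print('hole',np.round(p,1),onz(S,p,.014).round(4),a); hs.append(onz(S,p,.014)[0])
    if len(hs)==2: print('dist',np.linalg.norm(hs[0]-hs[1]).round(4),(hs[0]+hs[1])/2,np.degrees(np.arctan2(*(hs[0]-hs[1])[1::-1])))
E
python3 meas.py
```

```text
r1 [(array([315.6, 166.9]), array([61. , 61.6])), (array([428.3, 167.9]), array([58.2, 63.9]))]
r2 [(array([219.2, 166.5]), array([59.3, 64.3])), (array([331.8, 167. ]), array([60.2, 61.2]))]
discs(por,sup) tops [(array([0.5405, 0.3189, 0.0679]), np.float64(0.0001)), (array([0.6097, 0.2257, 0.0678]), np.float64(0.0001))]
sep 0.1161 yaw 36.63
r1 depth [0.5394 0.3174 0.071 ] [-0.461 -0.344  0.818] tilt 35.1 az 36.7
r1 depth [0.6075 0.226  0.0711] [-0.457 -0.342  0.821] tilt 34.8 az 36.8
r2 depth [0.5396 0.3168 0.0707] [-0.464 -0.339  0.818] tilt 35.1 az 36.2
r2 depth [0.6085 0.2246 0.071 ] [-0.464 -0.343  0.817] tilt 35.3 az 36.5
seat [ 0.5251 -0.0611  0.0312] 177
plate ((530.7933959960938, -58.265045166015625), (159.4292755126953, 90.36325073242188), 16.381813049316406)
cover ((503.8401794433594, -322.0832824707031), (80.77708435058594, 150.9591064453125), 83.44495391845703)
hole [328.9 106.7] [[ 0.5617 -0.3287  0.014 ]] 92.5
hole [325.6 209.9] [[ 0.4472 -0.3156  0.014 ]] 59.5
hole [306.6 132.9] [[ 0.5366 -0.3023  0.014 ]] 42.0
```

```bash
cat > pick.py <<'E'
from h import *
def pick(top,force,ra=np.radians(36.6),tip=.0195,above=.0015):
    n=rotz(ra,[-np.sin(np.radians(35)),0,np.cos(np.radians(35))]); q=Q(ra,np.radians(35),1)
    g=np.array(top)-.010*n+n*(tip+above); assert r.solve_ik(g,q) is not None
    command_gripper(.076,force)
    r.reach(g+.07*n,q); r.move_straight(g+.02*n,q,speed=.15)
    hit=r.move_straight(g,speed=.05,max_force=8)
    w0=r.read_state(); command_gripper(.03,force); s=r.read_state()
    print('hit',hit,'grip',s['grip_width'],s['grip_force'],np.array(s['contact_force']).round(1),np.subtract(s['eef_pos'],g).round(4))
    r.move_straight(g+.05*n,speed=.12); s=r.read_state(); print('lifted',s['grip_width'],s['grip_force'],s['time_s'])
E
python3 - <<'E'
from h import *
from pick import pick
B,C=load('b1'),load('c1')
gb,gc=[cv2.cvtColor(S['im'],cv2.COLOR_RGB2GRAY) for S in (B,C)]
# seat, only contour points outside the shadow (not upper left)
c=[q for q in cnts(gb>225) if cv2.pointPolygonTest(q,(330,175),False)>0][0][:,0]
k=(c[:,0]>326)|(c[:,1]>166); f=circ(onz(B,c[k],.026),.033,.0003); print('seat',f.round(4))
ba=np.radians(14.5); m=cv2.morphologyEx((gb>85).astype(np.uint8),cv2.MORPH_OPEN,np.ones((5,5)))
c=[q for q in cnts(m) if cv2.pointPolygonTest(q,(300,180),False)>0][0][:,0]
P=rotz(-ba,onz(B,c,.018)-[f[0],f[1],0])
for s in (1,-1):
    L=P[(abs(P[:,0])<.06)&(abs(s*P[:,1]-.045)<.006)]; v=cv2.fitLine((L[:,:2]*1000).astype(np.float32),cv2.DIST_HUBER,0,.01,.01).ravel()
    print('side',s,len(L),'angle',np.degrees(np.arctan(v[1]/v[0])).round(2),'y at 0',(v[3]-v[2]*v[1]/v[0]).round(2))
for s in (1,-1):
    L=P[(abs(P[:,1])>.012)&(abs(P[:,1])<.04)&(abs(s*P[:,0]-.075)<.008)]; 
    if len(L): print('end',s,len(L),np.median(L[:,0]).round(4))
# heights: blue dot on cover in both views; depths
d={}
for n_,S in (('b1',B),('c1',C)):
    h=cv2.cvtColor(S['im'],cv2.COLOR_RGB2HSV); m=(h[...,0]>95)&(h[...,0]<125)&(h[...,1]>110)&(h[...,2]>80); m[:,:250]=0; m[250:]=0
    M=cv2.moments(cnts(m)[0]); d[n_]=(M['m10']/M['m00'],M['m01']/M['m00'])
print('dot',tri(B,d['b1'],C,d['c1']))
e={}
for n_,S,g,p in (('b1',B,gb,(330,175)),('c1',C,gc,(90,165))):
    q=[q for q in cnts(g>215) if 300<cv2.contourArea(q)<4000 and np.hypot(*(q[:,0].mean(0)-p))<40]
    if q: e[n_]=cv2.minEnclosingCircle(q[0])[0]
print('seat tri',tri(B,e['b1'],C,e['c1']) if len(e)==2 else e, 'depth z seat',ondepth(B,[(330,175),(324,180)])[:,2],'cover',ondepth(C,[(300,200),(345,120),(328,172)])[:,2])
pick([.6088,.2252,.0700],45)
E
```

```text
seat [ 0.5258 -0.0602  0.0318]
side 1 104 angle 1.58 y at 0 44.93
side -1 104 angle 2.27 y at 0 -44.31
end 1 52 0.0752
end -1 47 -0.0744
dot (array([ 0.53656389, -0.30333131,  0.02089788]), np.float64(8.375454772530967e-05))
seat tri {'c1': (77.58522033691406, 154.90762329101562)} depth z seat [0.02689116 0.02778256] cover [0.01435459 0.01527696 0.05371259]
hit False grip 0.06004621867579117 47.29481041431427 [-4.8 -2.7  5. ] [-0.0004  0.0002  0.0004]
lifted 0.05989650409748856 49.27476167678833 11.9167
```

```bash
python3 - <<'E'
from h import *
ba=np.radians(16.4); q=Q(ba,0,1)
r.reach([.526,-.060,.135],q); S=shot('wrist','h1'); s=r.read_state(); print(s['time_s'],np.round(s['eef_pos'],4),s['grip_width'])
cv2.imwrite('pics/h1c.png',cv2.resize(S['im'][120:400,180:460,::-1],None,fx=2,fy=2))
E
```

```text
13.025 [ 0.5258 -0.0588  0.1343] 0.05997363648504121
```

View pics/h1c.png

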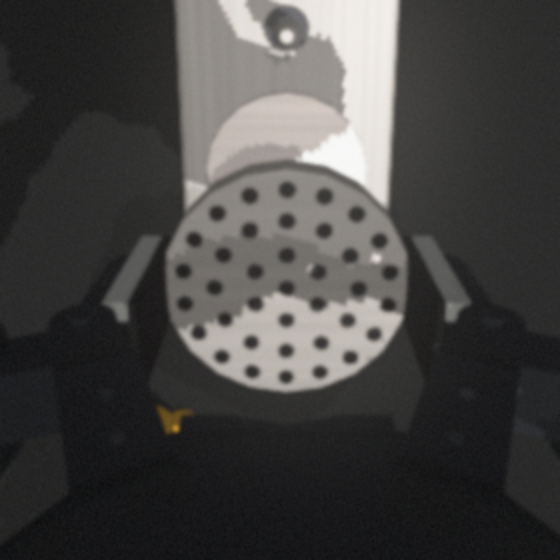

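The support disc is held level and centred between the pads. In full pixels its face spans columns 263–383 and rows about 205–316, and the +x stud tip is at (323.5,138.5). I'll compute the offsets.

```bash
python3 - <<'E'
from h import *
S=load('h1')
P=onz(S,[(263,254),(383.5,254),(323.5,205.5),(323.5,316)],.1233); print('disc',P.round(4)[:,:2].tolist(),circ(P,.031).round(4))
print('disc sideways c',((P[0]+P[1])/2).round(4),'w',np.linalg.norm(P[0]-P[1]).round(4),'lengthways',((P[2]+P[3])/2).round(4),np.linalg.norm(P[2]-P[3]).round(4))
print('stud tip',onz(S,(323.5,138.5),.072).round(4),'expected',(np.array([.526,-.06])+.058*np.array([np.cos(np.radians(16.4)),np.sin(np.radians(16.4))])).round(4))
r.hold(.2); print(r.read_state()['eef_pos'])
E
```

```text
disc [[0.522, -0.0297], [0.539, -0.0872], [0.5547, -0.0514], [0.4957, -0.0689]] [ 0.5251 -0.06    0.0306]
disc sideways c [ 0.5305 -0.0584  0.1233] w 0.0599 lengthways [ 0.5252 -0.0602  0.1233] 0.0616
stud tip [[ 0.5813 -0.0436  0.072 ]] expected [ 0.5816 -0.0436]
[ 0.52593496 -0.05910373  0.13475421]
```

```bash
cat > place.py <<'E'
from h import *
def place(x,y,zs):
    q=Q(np.radians(16.4),0,1)
    r.move_straight([x,y,zs+.008],q,speed=.1)
    hit=r.move_straight([x,y,zs-.004],speed=.012,max_force=3)
    s=r.read_state(); print('hit',hit,np.round(s['eef_pos'],4),np.round(s['contact_force'],1))
    command_gripper(.074,30); s=r.read_state(); print('open',s['grip_width'],np.round(s['eef_pos'],4))
    r.move_straight([x,y,zs+.10],speed=.15)
def look(f):
    q=Q(np.radians(16.4),0,1); c=np.array([.526,-.060,.226])-rotz(np.radians(16.4),[.02,0,0])
    r.reach(c,q); r.hold(.15); S=shot('wrist',f)
    cv2.imwrite('pics/%sc.png'%f,cv2.resize(S['im'][70:240,240:410,::-1],None,fx=3,fy=3)); print(r.read_state()['time_s'])
E
python3 - <<'E'
from place import *
place(.5268,-.0597,.047); look('s1')
E
```

```text
hit True [ 0.5268 -0.0597  0.0467] [-0.1 -0.2  4.1]
open 0.07378036573988095 [ 0.5261 -0.0595  0.0459]
16.6167
```

View pics/s1c.png

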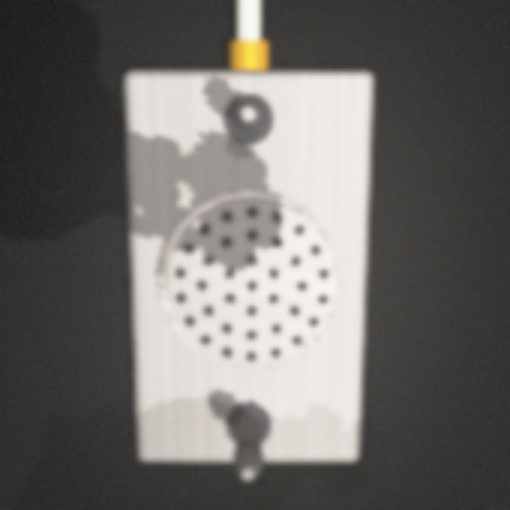

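The support disc lies on the seat. Its hole ring is centred at crop (252,284), which is pixel (324,164.7), and a thin, roughly even white rim of the seat shows around it. I'll check the centre numerically and pick the porous disc.

```bash
python3 - <<'E'
from h import *
from pick import pick
S=load('s1'); print('support centre',onz(S,(324,164.7),.036).round(4),'stud tip',onz(S,(240+247/3,70+115/3),.072).round(4), onz(S,(240+248/3,70+475/3),.072).round(4))
pick([.5402,.3180,.0700],35)
ba=np.radians(16.4); q=Q(ba,0,1)
r.reach([.526,-.060,.145],q); r.hold(.1); S=shot('wrist','h2'); s=r.read_state(); print(s['time_s'],np.round(s['eef_pos'],4),s['grip_width'])
cv2.imwrite('pics/h2c.png',cv2.resize(S['im'][120:400,180:460,::-1],None,fx=2,fy=2))
E
```

```text
support centre [[ 0.5268 -0.0611  0.036 ]] stud tip [[ 0.581  -0.0434  0.072 ]] [[ 0.4697 -0.0765  0.072 ]]Traceback (most recent call last):
  File "<stdin>", line 4, in <module>
  File "pick.py", line 4, in pick
    g=np.array(top)-.010*n+n*(tip+above); assert r.solve_ik(g,q) is not None
                                                 ^^^^^^^^^^^^^^^^^^^^^^^^^^^
AssertionError
```

```bash
python3 - <<'E'
from h import *
ra=np.radians(36.6)
n=rotz(ra,[-np.sin(np.radians(35)),0,np.cos(np.radians(35))]); g=np.array([.5402,.318,.07])+.011*n
J=np.array(r.read_state()['joint_positions'])
for f in (0,1):
  for t in (35,30,25,20,15,10):
    for dz in (0,.05):
      s=r.solve_ik(g+dz*n,Q(ra,np.radians(t),f)); print(f,t,dz,None if s is None else np.round(s,2).tolist())
# spin about disc normal
for a in range(-60,61,15):
  for f in (0,1):
    o=(Ro.from_rotvec(np.radians(a)*n)*Ro.from_quat(Q(ra,np.radians(35),f))).as_quat(); s=r.solve_ik(g,o); s2=r.solve_ik(g+.05*n,o); print('spin',a,f,None if s is None else np.round(s,2).tolist(),s2 is not None)
E
```

```text
0 35 0 None
0 35 0.05 None
0 30 0 None
0 30 0.05 [0.32, 0.45, 1.95, 0.58, 0.29, -2.41]
0 25 0 [0.35, 0.56, 1.83, 0.36, 0.35, -2.17]
0 25 0.05 [0.33, 0.46, 1.88, 0.33, 0.41, -2.15]
0 20 0 [0.36, 0.58, 1.76, 0.2, 0.47, -2.01]
0 20 0.05 [0.35, 0.47, 1.81, 0.19, 0.53, -2.01]
0 15 0 [0.38, 0.6, 1.69, 0.12, 0.61, -1.92]
0 15 0.05 [0.36, 0.5, 1.73, 0.12, 0.66, -1.93]
0 10 0 [0.39, 0.62, 1.61, 0.06, 0.74, -1.87]
0 10 0.05 [0.37, 0.52, 1.66, 0.06, 0.79, -1.88]
1 35 0 None
1 35 0.05 None
1 30 0 None
1 30 0.05 [0.32, 0.45, 1.95, 0.58, 0.29, 0.73]
1 25 0 [0.35, 0.56, 1.83, 0.36, 0.35, 0.97]
1 25 0.05 [0.33, 0.46, 1.88, 0.33, 0.41, 0.99]
1 20 0 [0.36, 0.58, 1.76, 0.2, 0.47, 1.13]
1 20 0.05 [0.35, 0.47, 1.81, 0.19, 0.53, 1.13]
1 15 0 [0.38, 0.6, 1.69, 0.12, 0.61, 1.22]
1 15 0.05 [0.36, 0.5, 1.73, 0.12, 0.66, 1.21]
1 10 0 [0.39, 0.62, 1.61, 0.06, 0.74, 1.28]
1 10 0.05 [0.37, 0.52, 1.66, 0.06, 0.79, 1.26]
spin -60 0 None False
spin -60 1 None False
spin -45 0 None False
spin -45 1 None False
spin -30 0 None False
spin -30 1 None False
spin -15 0 None False
spin -15 1 None False
spin 0 0 None False
spin 0 1 None False
spin 15 0 None False
spin 15 1 None False
spin 30 0 None False
spin 30 1 None False
spin 45 0 None False
spin 45 1 None False
spin 60 0 None False
spin 60 1 None False
```

```bash
python3 - <<'E'
from h import *
ra,ba,T=np.radians(36.6),np.radians(16.4),np.radians
n=rotz(ra,[-np.sin(T(35)),0,np.cos(T(35))]); m=rotz(ra,[-np.sin(T(25)),0,np.cos(T(25))]); q=Q(ra,T(25),1)
top=np.array([.5402,.3180,.0700]); g=top-.010*n+.0035*n+.0195*m
mb=rotz(ba,[np.sin(T(10)),0,np.cos(T(10))]); qb=Q(ba,T(-10),1); pb=np.array([.526,-.0604,.136])+.0035*np.array([0,0,1])+.0195*mb
assert r.solve_ik(g,q) is not None and r.solve_ik(pb,qb) is not None and r.solve_ik(pb-[0,0,.1],qb) is not None
command_gripper(.076,35); r.reach(g+.05*n,q)
hit=r.move_straight(g,speed=.07,max_force=8); command_gripper(.03,35); s=r.read_state()
print(hit,s['grip_width'],s['grip_force'],np.round(s['contact_force'],1),np.subtract(s['eef_pos'],g).round(4))
r.move_straight(g+.05*n,speed=.12)
r.reach(pb,qb); r.hold(.15); S=shot('wrist','h2'); s=r.read_state(); print(s['time_s'],np.subtract(s['eef_pos'],pb).round(4),s['grip_width'])
cv2.imwrite('pics/h2c.png',cv2.resize(S['im'][120:400,180:460,::-1],None,fx=2,fy=2))
E
```

```text
False 0.059996766495325475 36.35178029537201 [-4.4  1.9  5.5] [-0.0006  0.0006  0.001 ]
21.5417 [-0.0001  0.001  -0.0001] 0.05973872383464438
```

View pics/h2c.png

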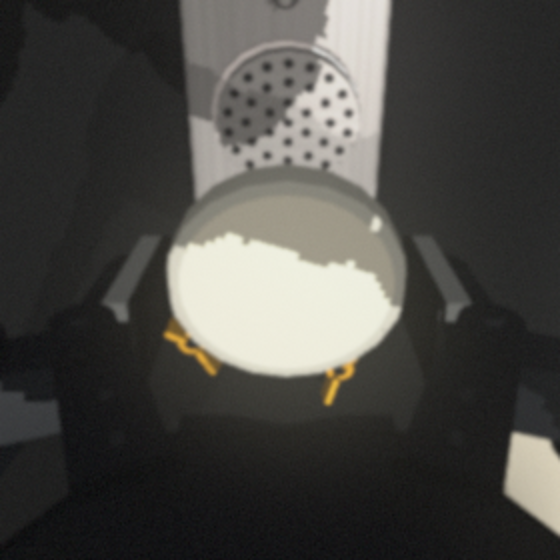

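The white disc is held evenly. Its face spans crop columns 168–405 and rows 182–376, with the side wall above it at rows 165–182, and the seated support disc shows behind. I'll compute its centre and place it.

```bash
cat > p2.py <<'E'
from place import *
S=load('h2'); P=onz(S,[(323.2,211),(323.2,308)],.146); c=P.mean(0)
print('disc',c.round(4),'len',np.linalg.norm(P[0]-P[1]).round(4))
T=np.radians;ba=T(16.4); mb=rotz(ba,[np.sin(T(10)),0,np.cos(T(10))]); qb=Q(ba,T(-10),1)
pb=np.array([.526,-.0604,.136])+.0035*np.array([0,0,1])+.0195*mb
d=np.clip(np.array([.526,-.0604])-c[:2],-.003,.003); print('shift',d); p=pb.copy(); p[:2]+=d; p[2]-=.1
r.move_straight(p+[0,0,.008],qb,speed=.1)
hit=r.move_straight(p-[0,0,.004],speed=.012,max_force=2.5); s=r.read_state(); print('hit',hit,np.subtract(s['eef_pos'],p).round(4),np.round(s['contact_force'],1))
command_gripper(.074,30); r.move_straight(p+.08*mb,speed=.15)
look('s2')
E
python3 p2.py
```

```text
disc [ 0.525  -0.0604  0.146 ] len 0.0615
shift [ 9.57456255e-04 -2.89155998e-05]
hit True [-0.      0.      0.0001] [ 0.3 -0.1  4.8]
24.9333
```

View pics/s2c.png

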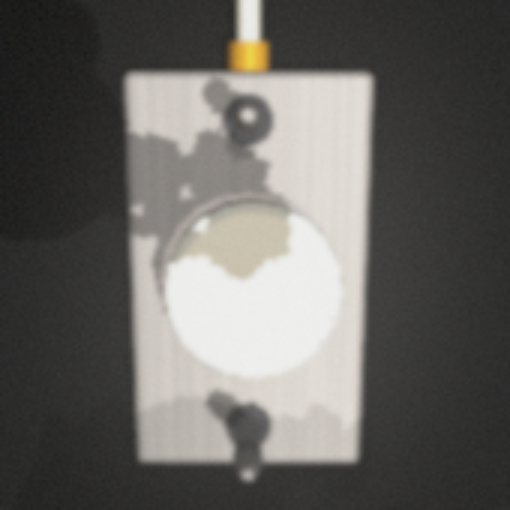

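Both discs are stacked. The white face spans crop x 164–343 and y 203–377, so its centre is at pixel (324.5,166.7), and no tilt shows. Next I fetch the cover.

```bash
python3 - <<'E'
from h import *
S=load('s2'); print('porous centre',onz(S,(324.5,166.7),.046).round(4))
T=np.radians; q=Q(T(-6.5),0,1); g=np.array([.5045,-.3215,.041])
command_gripper(.062,90); r.reach(g+[0,0,.08],q); r.move_straight(g+[0,0,.03],q,speed=.15)
hit=r.move_straight(g,speed=.06,max_force=6); command_gripper(.01,90); s=r.read_state()
print(hit,s['grip_width'],s['grip_force'],np.round(s['contact_force'],1),np.subtract(s['eef_pos'],g).round(4))
r.move_straight(g+[0,0,.1],speed=.12); s=r.read_state(); print('w',s['grip_width'],np.round(s['contact_force'],1),np.round(s['torque'],2))
qb=Q(T(16.5),0,1); p=np.array([.5255,-.0590,.130])
r.reach(p+[0,0,.015],qb); r.move_straight(p,qb,speed=.1); r.hold(.2); S=shot('wrist','k1'); s=r.read_state(); print(s['time_s'],np.subtract(s['eef_pos'],p).round(4),np.round(s['eef_rot'],4),qb.round(4))
cv2.imwrite('pics/k1c.png',cv2.resize(S['im'][60:340,180:460,::-1],None,fx=2,fy=2))
E
```

```text
porous centre [[ 0.5268 -0.0618  0.046 ]]
False 0.030661670666035982 91.28876209259033 [0.2 1.  4.9] [ 0.0003 -0.0002  0.0007]
w 0.030406468159064327 [-0.   0.5 -4.8] [ 0.03  0.03 -0.05]
30.3583 [ 0.0003 -0.0003  0.0004] [9.897e-01 1.432e-01 4.000e-04 1.000e-04] [0.9897 0.1435 0.     0.    ]
```

View pics/k1c.png

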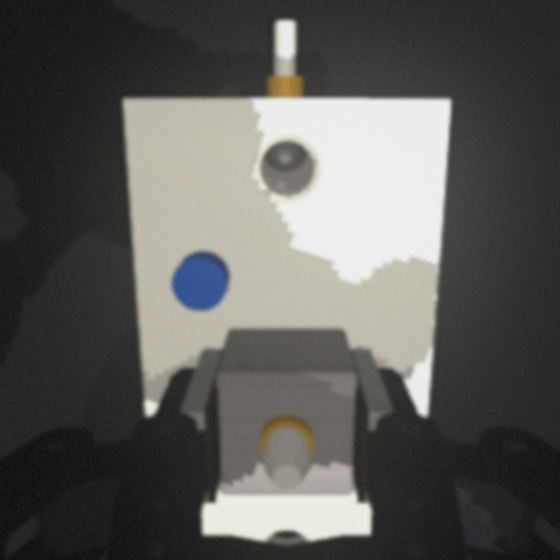

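The cover hangs level. The stud tip is visible through the +x hole: the hole centre is at crop (288,167), pixel (324,143.5), and the tip at about (288,155), pixel (324,137.5). I'll refine both numerically.

```bash
python3 - <<'E'
from h import *
S=load('k1'); g=cv2.GaussianBlur(cv2.cvtColor(S['im'],cv2.COLOR_RGB2GRAY),(3,3),0)
c=[q for q in cnts(g<140) if cv2.pointPolygonTest(q,(324,144),False)>0][-1][:,0]
h=circ(onz(S,c,.1037),.007); print('hole',h.round(4),'px',c.mean(0),len(c))
print(g[132:146,318:331])
for p in ((324,137.5),(323.5,138)): print('tip',onz(S,p,.072).round(4))
u=rotz(np.radians(16.5),[1,0,0])[:2]; print('cover centre from hole',(h[:2]-.058*u).round(4),'eef',S['c'],)
E
```

```text
hole [ 0.5811 -0.044   0.0061] px [323.07142857 143.38571429] 70
[[122 112 106 103 100 100 100 100 102 107 117 130 150]
 [ 99  97  97  97  97  96  95  94  93  92  94  99 114]
 [ 94  96  99 101 101 100  98  95  93  91  88  86  93]
 [ 95 100 104 107 108 106 102  97  94  92  89  85  84]
 [ 97 103 110 114 115 114 109 102  96  92  89  85  82]
 [ 98 107 116 122 124 123 116 106  98  92  88  86  83]
 [ 98 110 121 129 132 130 122 110  99  92  88  86  84]
 [ 95 107 120 130 134 131 122 109  98  90  87  85  85]
 [ 91 101 113 122 126 124 115 104  94  89  86  84  87]
 [ 88  94 102 109 112 110 103  96  90  87  86  87  92]
 [ 86  89  93  96  98  97  93  90  88  87  88  92  99]
 [ 88  88  88  89  90  90  89  88  89  91  94 100 107]
 [ 93  91  90  90  90  90  91  92  95  99 103 108 113]
 [103 100  99  98  97  97  98 101 104 108 112 115 116]]
tip [[ 0.5822 -0.0443  0.072 ]]
tip [[ 0.5818 -0.0441  0.072 ]]
cover centre from hole [ 0.5255 -0.0604] eef [ 0.59215116 -0.04027315  0.24840178]
```

```bash
cat > low.py <<'E'
from h import *
qb=Q(np.radians(16.5),0,1)
hit=r.move_straight([.5253,-.0585,.0900],qb,speed=.03,max_force=6)
s=r.read_state(); print(hit,np.round(s['eef_pos'],4),np.round(s['contact_force'],1),np.round(s['torque'],2))
if not hit:
    hit=r.move_straight([.5253,-.0585,.083],qb,speed=.012,max_force=4)
    s=r.read_state(); print('land',hit,np.round(s['eef_pos'],4),np.round(s['contact_force'],1),np.round(s['torque'],2),s['time_s'])
E
python3 low.py
```

```text
False [ 0.5254 -0.0585  0.0902] [ 1.2 -0.5 -3.4] [ 0.03 -0.02 -0.03]
land True [ 0.5255 -0.0585  0.0877] [-0.  -0.8  5.3] [ 0.03 -0.    0.02] 32.1917
```

The cover landed at exactly the expected height (TCP z 0.0877). Now I release it, back off and check.

```bash
python3 - <<'E'
from h import *
s=r.read_state(); p=np.array(s['eef_pos'])
command_gripper(.060); r.move_straight(p+[0,0,.10],speed=.12)
c=np.array([.526,-.060,.26])-rotz(np.radians(16.4),[.02,0,0]); r.reach(c,Q(np.radians(16.4),0,1)); r.hold(.2); S=shot('wrist','f1')
g=cv2.cvtColor(S['im'],cv2.COLOR_RGB2GRAY)
ok=S['d']>0; ys,xs=np.nonzero(ok); P=ondepth(S,np.c_[xs,ys]); L=rotz(-np.radians(16.5),P-[.5257,-.06,0])
for x in (-.068,-.04,.04,.068):
    for y in (-.03,.03):
        k=(abs(L[:,0]-x)<.005)&(abs(L[:,1]-y)<.006); print(x,y,k.sum(),np.median(L[k,2]).round(4))
k=(L[:,2]>.05)&(L[:,2]<.068)&(abs(L[:,0])<.1)&(abs(L[:,1])<.06); print('extent',L[k].min(0).round(4),L[k].max(0).round(4)); print('studs top',[L[(np.hypot(L[:,0]-s*.058,L[:,1])<.006),2].max().round(4) for s in (1,-1)])
s=r.read_state(); print(s['time_s'],np.round(s['contact_force'],1))
E
```

```text
-0.068 -0.03 80 0.0603
-0.068 0.03 82 0.0605
-0.04 -0.03 88 0.0606
-0.04 0.03 87 0.0604
0.04 -0.03 107 0.0604
0.04 0.03 110 0.0603
0.068 -0.03 110 0.0604
0.068 0.03 106 0.0604
extent [-0.0766 -0.0393  0.0509] [0.0741 0.0413 0.0679]
studs top [np.float64(0.0745), np.float64(0.0741)]
34.225 [-1.1  0.2  0.2]
```

The cover lies flat: its top reads 60.3–60.6 mm at all eight spots, where 60 mm is expected, and both studs stand through it. I'm handing in.

```bash
python3 -c "
from h import *
print(r.finish_job())"
```

```text
the job is handed in; nothing more can be done
None
```

The filter is assembled and handed in at about 34 s: support disc, then porous disc on the seat (the last views put each about 1–2 mm off centre), with the cover lying flat over both studs; the spent disc and the other bench items were not handled.

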